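# Spin, escort and catch the canvas inspection turntable

### The job

Give the turntable a push by its wooden knob so that the canvas turns past the lamp at about one turn every five seconds, and let go. While it runs free, ride along for eight seconds with the open fingers around the knob, one on each side and close to centred on it without touching anything, ready to catch; then close the fingers on the knob, bring the turntable to a stop, and finish while still gripping the knob. Never touch the canvas, never let the turntable race at twice that speed, and leave the other things on the bench alone.

Things in the scene. Friction and masses are not known exactly. Their poses are not given: they have to be found in the camera images.
- base: black round foot of the turntable, 220 mm across, 34 mm high, fixed; origin on the turning axis at bench height, yaw always 0. It carries a steel plate 320 mm across, 10 mm thick, upper face at 46 mm, on a free bearing: nominal inertia 0.043 kg m2 (varies -40 to +60 percent), drag 0.0022 N m s/rad, dry friction 0.0008 N m: coasts down in about 17 s (time constant)
- turntable (a joint): angle in rad of the turning plate. At 0 the knob lies from the turning axis towards world +x; grows counter-clockwise seen from above. It turns endlessly either way, with no stops, and starts at rest at any angle
- knob_grip (a point): grip point on the upright wooden knob of the turntable, a cylinder 30 mm across, 60 mm tall, on a 12 mm pin near the plate's rim; it spins freely on the pin. The point is on the knob's axis, 125 mm from the turning axis, 141 mm above the bench, 25 mm below the knob's top, 35 mm above its lower end
- canvas_top (a point): centre of the upper face of the small painted canvas on wooden bars, 150 x 150 mm and 20 mm thick, fixed on the plate by two small aluminium clips. Its face is 66 mm above the bench and its centre lies 20 mm from the turning axis, on the side away from the knob; the clips reach up to 76 mm above the bench
- pliers: canvas pliers with two wooden handles lying on the bench, 210 mm long and up to 80 mm wide, 22 mm high, origin near the joint of the handles; leave alone
- tack_jar: jar, 64 mm across and 80 mm tall, origin under its centre; leave alone
- wedge_tub: clear plastic tub 160 x 120 x 60 mm, origin under its centre; leave alone
- bar_offcut: piece of wooden stretcher bar 200 x 40 x 18 mm, origin under its centre; leave alone

How it is judged:
By the outcome, as a careful person would: the job done as asked, in the order asked, and still so for the second after the job is handed in, while the arm keeps its last pose, push and grip.
It also fails if it takes over 50 s, if anything falls off the work surface, if the arm or the gripper's body presses on something with over 40 N, if the wrist force passes 120 N, or if a joint passes its speed limit or range.

### The arm

A 7-joint arm with a two-finger parallel gripper is mounted at the origin on the work surface. World frame = base frame: x ahead of the robot, y to its left, z up, the work surface at z = 0. Lengths are in m, angles in rad, forces in N, time in s.
With the tool pointing down it reaches from about 0.35 to 0.9 m from the base axis. Payload 8.1 kg.
Tool frame: the origin (TCP) lies between the finger pads, 19 mm behind the fingertips; this is the grasp point; z points along the fingers, y is the line along which they close (so a half turn about z gives the same grasp; the last joint's range is limited). The gripper opens to 92 mm and grips with 3 to 60 N. Pads are 19 mm wide; open, the fingers measure 130 mm over their backs; the gripper's body (75 mm by 190 mm) begins 47 mm behind the grasp point.
Start: joints at [1.071, 0.434, 0.025, 1.573, -0.012, 1.134, -0.075], TCP at [0.242, -0.576, 0.246] pointing down, gripper open.
Joint ranges: [-2.62, 2.62], [-0.44, 2.09], [-1.27, 1.32], [0.08, 2.57], [-1.32, 4.46], [0.12, 2], [-2.74, 2.74]. Speed limits (rad/s): [2.22, 2.22, 3.01, 3.01, 3.14, 3.14, 3.14].

### API

Orientations are given as a unit quaternion [w, x, y, z].
In Python, from rig import * gives the robot as it stands. The module is installed in compiled form; this text tells all that it offers.
- The arm moves only by the shell command python3 -m pendant 'ROWS' [FORCE]. ROWS is JSON, a list of rows, each an object with "dp": the shift along the tool's x, y, z scaled (see below), a list of three; "roll": the turn about the tool's z scaled (see below); "claw": the opening, from 0 (shut) to 1 (fully open). In form: [{"dp": [dx, dy, dz], "roll": roll, "claw": claw}, ...]. A call has 1 to 20 rows; each row is the pose to reach, as a shift and turn from the pose commanded when the call began, along the tool's axes at that moment; what a row does not reach only later rows make up. The controller multiplies each number of a shift by 40 cm and each number of a turn by 2 rad. A row lasts 1/12 s, in which the tool goes at most 41.7 mm and 7.16 degrees, less where a joint would pass 70% of its speed; a pose out of reach is approached as far as the arm can. A call with a number of a shift or a turn outside -1 to 1 is refused whole. A call with a gripper value outside its range is refused whole. The fingers move at their own pace and stop on an object; FORCE is the grip in N (left out, the last holds). Time passes only in rows, so rows that repeat a pose let the fingers close. It gives the time, the measured TCP pose, the force, the opening and the grip force at its end, in the units of the state.
- get_state(): the state, without advancing time (a new reading comes with each control period).
- read_camera(name): name is "scene" or "top" or "wrist"; returns the picture (384x512x3 uint8, red, green, blue); there is no depth.
- camera_model(name): a dict with "intrinsics" (3x3 intrinsics, pixels), "T" (4x4, takes a point from camera to world coordinates). Camera axes: x right, y down, z forward; pixel columns grow to the right and rows downward; lengths in m; the calibration is good to about 2 mm. The wrist camera is an equidistant fisheye: a pixel r from the principal point sees the ray r / f radians off the axis. A picture is of the moment at which its call begins: read the wrist's pose just before it. camera_model takes no time and is no camera call; for the wrist camera it gives the pose at the moment of the call.
- job_done(): hands the job in; it is judged then, once.
Trained networks look in the newest picture that a camera, given by its name, has taken for a name from the list of things; names that differ only in an ending like _2 or _b are one class to them, and where a whole thing is asked for, a point or a joint stands for the part that bears it (a point fixed in the world has none). Each returns a list of dicts, best first, with "score" (0 to 1); they miss things now and then, are a little off and sometimes report something else, mostly with a low value. They report only what shows in the picture. A call takes as long as a camera call.
- spot_in(camera, target): "bbox" ([centre column, centre row, width, height] in pixels, round what is visible of it).
- landmark_of(camera, target): "position" ([column, row] in pixels: a listed point, or the origin of a listed thing).
The state is a dict: "t": time; "joints": joint angles; "joint_vel": joint speeds; "tau": joint torques, N m; "ee_pos": TCP position; "eef_rot": TCP orientation; "force": force on the tool from outside, world axes, zero at the start; "moment": the same for the moment, N m; "width": finger opening in m; "finger_force": force on a finger pad.
Only numpy, scipy, OpenCV 4.12 (cv2) and the standard library are available. Lean on these libraries where they do the work, as an engineer would, in place of code of your own. Each camera call takes 0.05 s, during which the arm holds its last target. There are 200 camera calls.

## Working session

There is one attempt and no reset: what is moved stays moved. The work goes in short steps, Python scripts to look and compute and a shell command to move; the robot and the scene stay as the last step left them, time stands still between calls to the robot, and variables do not carry over. Pictures are saved under pics/ and viewed, at most 10 in all, crops included, and the job is handed in when it is done.

```bash
mkdir -p pics; python3 - <<'E'
from rig import *
import cv2,numpy as np
s=get_state();print({k:np.round(v,3) for k,v in s.items()})
for c in ["scene","top"]:
    im=read_camera(c);cv2.imwrite(f"pics/{c}0.png",im[...,::-1])
    m=camera_model(c);print(c,np.round(m["intrinsics"],1).tolist(),np.round(m["T"],3).tolist())
    for t in ["knob_grip","base","canvas_top"]: print(t,[(round(d["score"],2),np.round(d["position"],1)) for d in landmark_of(c,t)][:2])
E
```

```text
{'t': np.float64(0.0), 'joints': array([ 1.071,  0.435,  0.025,  1.574, -0.012,  1.134, -0.075]), 'joint_vel': array([ 0.001, -0.001,  0.001,  0.001, -0.001, -0.   , -0.001]), 'tau': array([-1.0000e-03, -6.6786e+01,  9.8400e-01, -3.1446e+01, -6.1000e-02,
        4.3000e-02,  0.0000e+00]), 'ee_pos': array([ 0.241, -0.576,  0.245]), 'eef_rot': array([-0.001,  0.98 ,  0.197, -0.   ]), 'force': array([0.116, 0.21 , 0.564]), 'moment': array([-0.011,  0.067,  0.029]), 'finger_force': np.float64(0.0), 'width': np.float64(0.092)}
scene [[491.4, 0.0, 260.3], [0.0, 491.4, 192.4], [0.0, 0.0, 1.0]] [[0.88, 0.399, -0.259, 0.934], [0.476, -0.738, 0.478, -0.695], [-0.001, -0.544, -0.839, 1.349], [0.0, 0.0, 0.0, 1.0]]
knob_grip [(0.63, array([223.4, 222.9])), (0.54, array([257. , 222.5]))]
base [(0.92, array([257.4, 221. ])), (0.48, array([222.2, 223.1]))]
canvas_top [(0.87, array([264.7, 207.2]))]
top [[428.2, 0.0, 250.6], [0.0, 428.2, 185.5], [0.0, 0.0, 1.0]] [[-0.016, -0.989, 0.149, 0.338], [-1.0, 0.016, -0.003, 0.003], [0.001, -0.149, -0.989, 1.496], [0.0, 0.0, 0.0, 1.0]]
knob_grip [(0.56, array([297.4, 189.2]))]
base [(0.59, array([259.5, 181.5]))]
canvas_top [(0.68, array([251.5, 181.9])), (0.26, array([382.1, 226.5]))]
```

```bash
cat > h.py <<'E'
from rig import *
import numpy as np
from scipy.spatial.transform import Rotation as R
def ray(c,p,z):
    m=camera_model(c);K=m["intrinsics"];T=np.array(m["T"])
    d=T[:3,:3]@np.linalg.inv(K)@[p[0],p[1],1];o=T[:3,3]
    return o+d*(z-o[2])/d[2]
E
python3 - <<'E'
from h import *
for c,k,b,v in [("scene",(223.4,222.9),(257.4,221),(264.7,207.2)),("top",(297.4,189.2),(259.5,181.5),(251.5,181.9))]:
    k,b,v=ray(c,k,.141),ray(c,b,0),ray(c,v,.066)
    print(c,np.round([k,b,v],3).tolist(),np.linalg.norm((k-b)[:2]),np.arctan2(*(k-b)[1::-1]),np.arctan2(*(k-v)[1::-1]),np.linalg.norm((k-v)[:2]))
E
```

```text
scene [[0.519, -0.147, 0.141], [0.561, -0.026, 0.0], [0.576, -0.005, 0.066]] 0.12805649312630404 -1.906946479571444 -1.9544492658560546 0.1522215159496773
top [[0.527, -0.151, 0.141], [0.577, -0.034, 0.0], [0.565, -0.005, 0.066]] 0.12715460820914484 -1.9694887493914972 -1.8250737216167345 0.150722375771323
```

View pics/scene0.png

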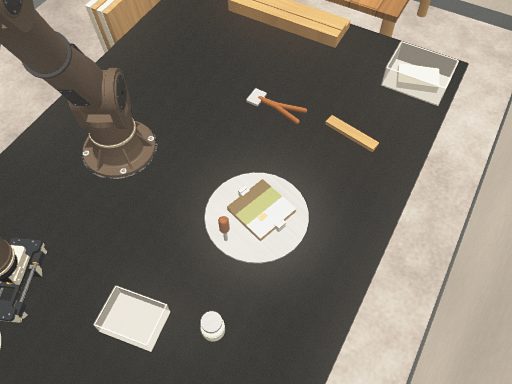

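View pics/top0.png

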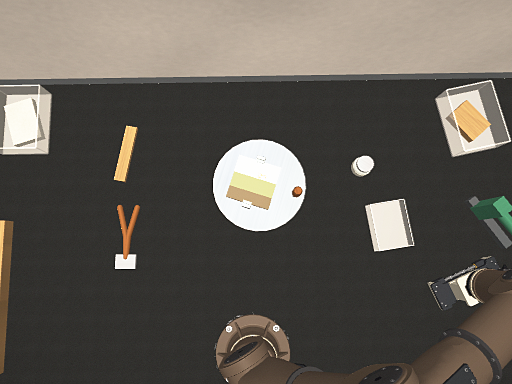

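The scene view shows the plate centred near (257,217), with the knob at about (224,226) and its landmark matching. The top view has the plate at about (259,185) and the knob at (297,191). The jar and tub are well to the right of the plate, and the pliers and bar to the left. I'll fit the plate rim from the saved pictures.

```bash
python3 - <<'E'
from h import *
import cv2
from scipy.optimize import least_squares
for c,s in [("scene",(240,245)),("top",(280,170))]:
    im=cv2.imread(f"pics/{c}0.png");g=im.min(2)
    m=(g>110).astype(np.uint8)
    n,l,st,_=cv2.connectedComponentsWithStats(m)
    lab=l[s[1],s[0]];print(st[lab])
    cn=max(cv2.findContours((l==lab).astype(np.uint8),0,1)[0],key=cv2.contourArea)
    h=cv2.convexHull(cn)[:,0]
    P=np.array([ray(c,p,.046)[:2] for p in h])
    r=least_squares(lambda q:np.hypot(*(P-q[:2]).T)-q[2],[.57,-.03,.16],loss="soft_l1",f_scale=.001)
    b=r.x[:2]
    hsv=cv2.cvtColor(im,cv2.COLOR_BGR2HSV);y,x=(224,224) if c=="scene" else (191,297)
    sub=im[y-16:y+16,x-16:x+16].astype(int);k=(sub[...,2]-sub[...,0]>50)
    ys,xs=np.nonzero(k);p=(xs.mean()+x-16,ys.mean()+y-16)
    K=ray(c,p,.136)
    print(c,r.x.round(4),np.abs(r.fun).mean(),"knob px",np.round(p,1),len(xs),(xs.min()+x-16,xs.max()+x-16,ys.min()+y-16,ys.max()+y-16),K.round(4),np.hypot(*(K[:2]-b)),np.arctan2(*(K[:2]-b)[::-1]))
s=get_state();w,x,y,z=s["eef_rot"];M=R.from_quat([x,y,z,w]).as_matrix();print(M.round(3))
E
```

```text
[ 204  172  105   92 6792]
scene [ 0.5599 -0.0306  0.1604] 0.0004100325848507154 knob px [227.4 219.7] 204 (np.int64(219), np.int64(239), np.int64(208), np.int64(232)) [ 0.5217 -0.13    0.136 ] 0.10642820354179575 -1.9372344554031307
[ 213  139   93   92 6615]
top [ 0.5602 -0.0303  0.1592] 0.0002559751423629638 knob px [296.8 191.3] 76 (np.int64(293), np.int64(301), np.int64(186), np.int64(196)) [ 0.5212 -0.1497  0.136 ] 0.1256508525588102 -1.8864093830800372
[[ 0.922  0.386 -0.   ]
 [ 0.386 -0.922  0.   ]
 [-0.    -0.    -1.   ]]
```

```bash
python3 -m pendant '[{"dp":[0.04,-0.027,0],"roll":0,"claw":1},{"dp":[0.11,-0.075,0],"roll":0,"claw":1},{"dp":[0.19,-0.128,0],"roll":0,"claw":1},{"dp":[0.27,-0.182,0],"roll":0,"claw":1},{"dp":[0.35,-0.236,0],"roll":0,"claw":1},{"dp":[0.43,-0.29,0],"roll":0,"claw":1},{"dp":[0.51,-0.344,0],"roll":0,"claw":1},{"dp":[0.59,-0.398,0],"roll":0,"claw":1},{"dp":[0.67,-0.452,0],"roll":0,"claw":1},{"dp":[0.75,-0.506,0],"roll":0,"claw":1},{"dp":[0.83,-0.56,0],"roll":0,"claw":1},{"dp":[0.9,-0.607,0],"roll":0,"claw":1},{"dp":[0.95,-0.641,0],"roll":0,"claw":1},{"dp":[0.98,-0.66,0],"roll":0,"claw":1},{"dp":[0.98,-0.66,0],"roll":0,"claw":1},{"dp":[0.98,-0.66,0],"roll":0,"claw":1}]' 20
python3 - <<'E'
from h import *
import cv2
s=get_state();m=camera_model("wrist");print(m["intrinsics"],np.round(m["T"],4).tolist());print(s["ee_pos"],s["eef_rot"],s["joints"].round(2))
im=read_camera("wrist");cv2.imwrite("pics/w1.png",im[...,::-1])
print([(round(d["score"],2),np.round(d["position"],1)) for d in landmark_of("wrist","knob_grip")][:2])
E
```

```text
t: 1.73
ee_pos: [0.5013, -0.181, 0.2455]
eef_rot: [0.0, 0.98, 0.198, -0.0]
force: [-0.5, -0.8, -0.2]
width: 0.0919
finger_force: 0.0
[[297.31863964   0.         258.97127898]
 [  0.         297.31863964 192.25137161]
 [  0.           0.           1.        ]] [[0.3885, -0.8823, -0.2656, 0.5729], [-0.9214, -0.3724, -0.1108, -0.1507], [-0.0011, 0.2878, -0.9577, 0.3856], [0.0, 0.0, 0.0, 1.0]]
[ 0.50127413 -0.18100422  0.2454827 ] [ 3.85082088e-05  9.80214063e-01  1.97940359e-01 -6.12736158e-05] [ 0.39  0.3  -0.18  1.79  0.06  1.06 -0.99]
[(0.69, array([232.1, 164.5]))]
```

View pics/w1.png

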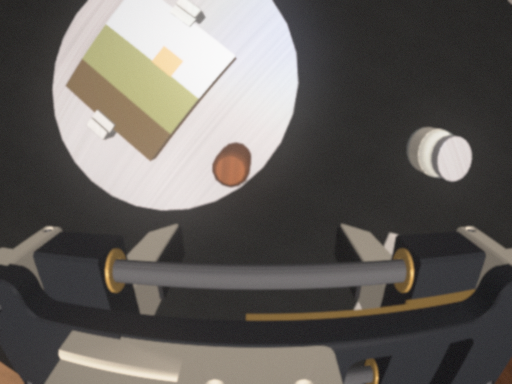

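```bash
cat >> h.py <<'E'
AX=np.array([.560,-.0305])
M2=np.array([[.922,.388],[.388,-.922]])  # tool x,y axes (cols) in world
def wray(p,z,m=None):
    m=m or camera_model("wrist");K=m["intrinsics"];T=np.array(m["T"])
    v=np.array([p[0]-K[0,2],p[1]-K[1,2]]);r=np.hypot(*v);th=r/K[0,0]
    d=T[:3,:3]@np.r_[v/r*np.sin(th),np.cos(th)];o=T[:3,3]
    return o+d*(z-o[2])/d[2]
def wproj(P,m=None):
    m=m or camera_model("wrist");K=m["intrinsics"];T=np.array(m["T"])
    q=T[:3,:3].T@(np.array(P)-T[:3,3]);th=np.arctan2(np.hypot(q[0],q[1]),q[2])
    return K[:2,2]+K[0,0]*th*q[:2]/np.hypot(q[0],q[1])
E
python3 - <<'E'
from h import *
import cv2
print(wray((232.1,164.5),.141))
s=get_state();print("TCP px",wproj(s["ee_pos"]),wproj(s["ee_pos"]+[0,0,.025]))
im=cv2.imread("pics/w1.png").astype(int);sub=im[130:200,200:265];k=(sub[...,2]-sub[...,0]>60)
k=np.uint8(k);n,l,st,ce=cv2.connectedComponentsWithStats(k);print(st,ce+[200,130])
for q in [.5214,-.1493,.166],[.5214,-.1493,.106]: print(wproj(q))
# plate rim ellipse
g=np.uint8(im.min(2)>120);n,l,st,_=cv2.connectedComponentsWithStats(g);lab=l[180,150]
h=cv2.convexHull(max(cv2.findContours(np.uint8(l==lab),0,1)[0],key=cv2.contourArea))[:,0]
from scipy.optimize import least_squares
P=np.array([wray(p,.046)[:2] for p in h if p[1]>3])
r=least_squares(lambda q:np.hypot(*(P-q[:2]).T)-q[2],[.56,-.03,.16],loss="soft_l1",f_scale=.001);print(r.x,abs(r.fun).mean())
E
```

```text
[ 0.51793409 -0.15057635  0.141     ]
TCP px [259.4649792  256.13893588] [259.50327128 282.17129341]
[[   0    0   65   70 3765]
 [  15   24   32   31  785]] [[232.275166   163.5997344 ]
 [230.68025478 168.81783439]]
[229.28377464 166.26461077]
[235.45153676 153.4452793 ]
[ 0.55884091 -0.03204239  0.16013394] 0.0002679657365029246
```

The wrist view shows the knob's top at about (231,168), matching the estimate to 2–3 mm; the finger pads are at columns 155 and 370. Next I move over the knob and down with the fingers open.

```bash
python3 -m pendant '[{"dp":[0.04,-0.03,0.01],"roll":0,"claw":1},{"dp":[0.073,-0.055,0.04],"roll":0,"claw":1},{"dp":[0.073,-0.055,0.1],"roll":0,"claw":1},{"dp":[0.073,-0.055,0.16],"roll":0,"claw":1},{"dp":[0.073,-0.055,0.21],"roll":0,"claw":1},{"dp":[0.073,-0.055,0.245],"roll":0,"claw":1},{"dp":[0.073,-0.055,0.257],"roll":0,"claw":1},{"dp":[0.073,-0.055,0.257],"roll":0,"claw":1},{"dp":[0.073,-0.055,0.257],"roll":0,"claw":1}]' 20
python3 - <<'E'
from h import *
import cv2
s=get_state();print(s["ee_pos"],s["joints"].round(2))
im=read_camera("wrist");cv2.imwrite("pics/w2.png",im[...,::-1])
print([(round(d["score"],2),np.round(d["position"],1)) for d in landmark_of("wrist","knob_grip")][:2], wproj(s["ee_pos"]))
E
```

```text
t: 2.58
ee_pos: [0.5195, -0.1508, 0.1433]
eef_rot: [0.0, 0.981, 0.196, 0.0]
force: [-0.0, -0.2, -0.0]
width: 0.0921
finger_force: 0.0
[ 0.51952409 -0.15082618  0.14330261] [ 0.32  0.42 -0.18  1.89  0.1   0.84 -1.09]
[(0.65, array([257.2, 252.1]))] [259.54481022 256.68867212]
```

View pics/w2.png

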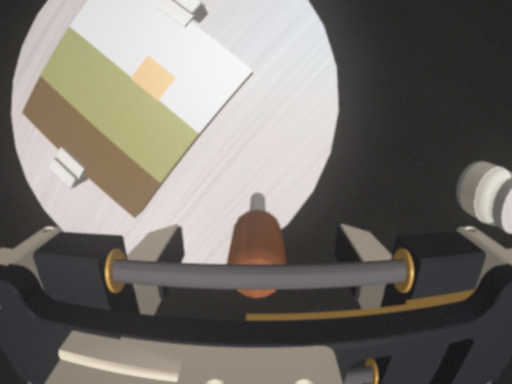

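The view shows the knob between the fingers at column 257, with its lower end at row 211; the landmark is within 5 px of the TCP. I'll close on it gently.

```bash
cat >> h.py <<'E'
import cv2
def knobpx(im):
    a=im.astype(int);m=np.uint8((a[...,0]>1.55*a[...,1])&(a[...,0]-a[...,2]>35));m[266:]=0;m[:100]=0;m[:,:130]=0;m[:,400:]=0
    n,l,st,ce=cv2.connectedComponentsWithStats(m)
    if n<2: return None
    i=1+np.argmax(st[1:,4]);k=l==i;ys,xs=np.nonzero(k)
    low=ys.min();w=xs[(ys>low+20)]
    return low,(xs.min()+xs.max())/2,xs.min(),xs.max(),st[i,4]
E
python3 -m pendant '[{"dp":[0,0,0],"roll":0,"claw":0.3},{"dp":[0,0,0],"roll":0,"claw":0},{"dp":[0,0,0],"roll":0,"claw":0},{"dp":[0,0,0],"roll":0,"claw":0},{"dp":[0,0,0],"roll":0,"claw":0},{"dp":[0,0,0],"roll":0,"claw":0},{"dp":[0,0,0],"roll":0,"claw":0},{"dp":[0,0,0],"roll":0,"claw":0}]' 15
python3 - <<'E'
from h import *
print("open",knobpx(cv2.imread("pics/w2.png")[...,::-1]))
s=get_state();print(s["ee_pos"],s["force"],s["width"])
im=read_camera("wrist");cv2.imwrite("pics/w3.png",im[...,::-1]);print("grip",knobpx(im))
E
```

```text
t: 3.35
ee_pos: [0.5195, -0.1499, 0.1427]
eef_rot: [0.0, 0.98, 0.197, -0.0]
force: [-1.0, 0.1, 1.2]
width: 0.0431
finger_force: 0.0
open (np.int64(255), np.float64(260.5), np.int64(245), np.int64(276), np.int32(126))
[ 0.5194897  -0.14992741  0.14270612] [-1.02689488  0.11828984  1.21994156] 0.043137565417613176
grip (np.int64(256), np.float64(265.0), np.int64(248), np.int64(282), np.int32(125))
```

```bash
python3 -m pendant '[{"dp":[0,0,0],"roll":0,"claw":0},{"dp":[0,0,0],"roll":0,"claw":0},{"dp":[0,0,0],"roll":0,"claw":0},{"dp":[0,0,0],"roll":0,"claw":0}]' 15
python3 - <<'E'
from h import *
im=cv2.imread("pics/w2.png")[...,::-1]
for q in [(258,215),(258,225),(240,240),(258,240),(275,240),(258,255),(270,255),(130,190),(90,150),(140,140),(258,200)]: print(q,im[q[1],q[0]])
s=get_state();print(s["ee_pos"],s["force"],s["width"])
im=read_camera("wrist");cv2.imwrite("pics/w4.png",im[...,::-1])
E
```

```text
t: 3.73
ee_pos: [0.5196, -0.1497, 0.1427]
eef_rot: [-0.0, 0.98, 0.197, 0.0]
force: [1.2, 1.2, 0.2]
width: 0.0294
finger_force: 15.0
(258, 215) [106  77  66]
(258, 225) [104  75  60]
(240, 240) [105  75  62]
(258, 240) [108  75  60]
(275, 240) [109  74  54]
(258, 255) [133  87  63]
(270, 255) [125  83  59]
(130, 190) [141 118  90]
(90, 150) [140 118  90]
(140, 140) [182 181 128]
(258, 200) [139 134 133]
[ 0.51959748 -0.14970527  0.14273114] [1.19579382 1.22983514 0.19790298] 0.02935241915064032
```

```bash
sed -i 's/1.55\*a/1.27*a/; s/>35))/>28))/' h.py; cat >> h.py <<'E'
AX=np.array([.5597,-.031]);c_,s_=np.cos(.399),np.sin(.399);M2=np.array([[c_,s_],[s_,-c_]]);DT=1/12
def rows(th,cmd,r=.125,claw=1,off=(0,0)):
    "print rows for angles th from commanded xy; return final commanded xy"
    out=[];
    for t in th:
        P=AX+r*np.array([np.cos(t),np.sin(t)])+off
        d=np.round(M2.T@(P-cmd)/.4,3);out.append('{"dp":[%g,%g,0],"roll":0,"claw":%g}'%(d[0],d[1],claw))
    print("["+",".join(out)+"]");e=cmd+M2@d*.4;print("cmd end",e.round(4).tolist(),"th",th[-1]);return e
E
python3 - <<'E'
from h import *
for f in ["w2","w4"]: print(f,knobpx(cv2.imread(f"pics/{f}.png")[...,::-1]))
t=np.arange(1,19)*DT;w=1.4;th=-1.897+np.where(t<1,w*t*t/2,w*(t-.5))
rows(th,np.array([.5199,-.1497]),claw=0)
E
```

```text
w2 (np.int64(211), np.float64(257.0), np.int64(228), np.int64(286), np.int32(2474))
w4 (np.int64(212), np.float64(259.5), np.int64(230), np.int64(289), np.int32(2478))
[{"dp":[0.001,0,0],"roll":0,"claw":0},{"dp":[0.004,0.003,0],"roll":0,"claw":0},{"dp":[0.01,0.008,0],"roll":0,"claw":0},{"dp":[0.018,0.014,0],"roll":0,"claw":0},{"dp":[0.03,0.022,0],"roll":0,"claw":0},{"dp":[0.044,0.032,0],"roll":0,"claw":0},{"dp":[0.061,0.041,0],"roll":0,"claw":0},{"dp":[0.081,0.051,0],"roll":0,"claw":0},{"dp":[0.105,0.061,0],"roll":0,"claw":0},{"dp":[0.133,0.069,0],"roll":0,"claw":0},{"dp":[0.164,0.075,0],"roll":0,"claw":0},{"dp":[0.199,0.078,0],"roll":0,"claw":0},{"dp":[0.236,0.076,0],"roll":0,"claw":0},{"dp":[0.272,0.071,0],"roll":0,"claw":0},{"dp":[0.307,0.061,0],"roll":0,"claw":0},{"dp":[0.34,0.048,0],"roll":0,"claw":0},{"dp":[0.372,0.03,0],"roll":0,"claw":0},{"dp":[0.402,0.009,0],"roll":0,"claw":0}]
cmd end [0.6695, -0.0905] th -0.4970000000000001
```

```bash
python3 -m pendant '[{"dp":[0.001,0,0],"roll":0,"claw":0},{"dp":[0.004,0.003,0],"roll":0,"claw":0},{"dp":[0.01,0.008,0],"roll":0,"claw":0},{"dp":[0.018,0.014,0],"roll":0,"claw":0},{"dp":[0.03,0.022,0],"roll":0,"claw":0},{"dp":[0.044,0.032,0],"roll":0,"claw":0},{"dp":[0.061,0.041,0],"roll":0,"claw":0},{"dp":[0.081,0.051,0],"roll":0,"claw":0},{"dp":[0.105,0.061,0],"roll":0,"claw":0},{"dp":[0.133,0.069,0],"roll":0,"claw":0}]' 15
python3 - <<'E'
from h import *
s=get_state();p=s["ee_pos"];cmd=np.array([.5199,-.1497])+M2@np.array([.133,.069])*.4
for n,q in (("act",p[:2]),("cmd",cmd)):
  d=q-AX;print(n,q,np.hypot(*d),np.arctan2(d[1],d[0]))
print(s["force"],s["joint_vel"].round(2),s["joints"].round(2),s["width"])
tip=p+[0,0,-.0]
for x in (-.005,0,.005):
  q=np.r_[p[:2]+M2@[x,0],.106]; print(x,wproj(q+np.r_[M2@[.015,0],0]))
E
```

```text
t: 4.62
ee_pos: [0.5802, -0.1543, 0.1427]
eef_rot: [-0.0, 0.98, 0.197, -0.0]
force: [-1.1, 5.5, 2.0]
width: 0.0297
finger_force: 15.0
act [ 0.58015602 -0.15428534] 0.12497089413673716 -1.4063701232998722
cmd [ 0.57964366 -0.15446397] 0.12506439239749564 -1.410645496619637
[-1.11759213  5.45072486  2.0220398 ] [-0.11  0.19  0.01 -0.34  0.01  0.15 -0.07] [ 0.29  0.5  -0.17  1.74  0.11  0.9  -1.1 ] 0.029725572212910386
-0.005 [259.45794552 214.29119044]
0 [259.44985586 206.89179523]
0.005 [259.44142465 199.35939274]
```

```bash
cat >> h.py <<'E'
def coast(th,w,n,I=.043):
    out=[]
    for i in range(n):
        for _ in range(10):
            w-=(.0022*w+.0008)/I*DT/10;th+=w*DT/10
        out.append(th)
    return np.array(out),w
E
python3 - <<'E'
from h import *
cmd=np.array([.5199,-.1497])+M2@np.array([.133,.069])*.4
w=1.4;t=np.arange(11,19)*DT;th=-1.897+np.where(t<1,w*t*t/2,w*(t-.5))
e,wf=coast(th[-1],w,9);print(wf)
rows(np.r_[th,e],cmd,claw=0)
E
```

```text
1.333593649028604
[{"dp":[0.031,0.006,0],"roll":0,"claw":0},{"dp":[0.066,0.009,0],"roll":0,"claw":0},{"dp":[0.103,0.007,0],"roll":0,"claw":0},{"dp":[0.139,0.002,0],"roll":0,"claw":0},{"dp":[0.174,-0.008,0],"roll":0,"claw":0},{"dp":[0.207,-0.021,0],"roll":0,"claw":0},{"dp":[0.239,-0.039,0],"roll":0,"claw":0},{"dp":[0.269,-0.06,0],"roll":0,"claw":0},{"dp":[0.296,-0.084,0],"roll":0,"claw":0},{"dp":[0.32,-0.111,0],"roll":0,"claw":0},{"dp":[0.341,-0.141,0],"roll":0,"claw":0},{"dp":[0.357,-0.172,0],"roll":0,"claw":0},{"dp":[0.371,-0.205,0],"roll":0,"claw":0},{"dp":[0.38,-0.239,0],"roll":0,"claw":0},{"dp":[0.385,-0.274,0],"roll":0,"claw":0},{"dp":[0.386,-0.309,0],"roll":0,"claw":0},{"dp":[0.384,-0.344,0],"roll":0,"claw":0}]
cmd end [0.6677, 0.032] th 0.5276616554555595
```

```bash
python3 -m pendant '[{"dp":[0.031,0.006,0],"roll":0,"claw":0},{"dp":[0.066,0.009,0],"roll":0,"claw":0},{"dp":[0.103,0.007,0],"roll":0,"claw":0},{"dp":[0.139,0.002,0],"roll":0,"claw":0},{"dp":[0.174,-0.008,0],"roll":0,"claw":0},{"dp":[0.207,-0.021,0],"roll":0,"claw":0},{"dp":[0.239,-0.039,0],"roll":0,"claw":0},{"dp":[0.269,-0.06,0],"roll":0,"claw":0},{"dp":[0.296,-0.084,0],"roll":0,"claw":1},{"dp":[0.32,-0.111,0],"roll":0,"claw":1},{"dp":[0.341,-0.141,0],"roll":0,"claw":1},{"dp":[0.357,-0.172,0],"roll":0,"claw":1},{"dp":[0.371,-0.205,0],"roll":0,"claw":1},{"dp":[0.38,-0.239,0],"roll":0,"claw":1},{"dp":[0.385,-0.274,0],"roll":0,"claw":1},{"dp":[0.386,-0.309,0],"roll":0,"claw":1},{"dp":[0.384,-0.344,0],"roll":0,"claw":1}]' 15
cat >> h.py <<'E'
import json,os
def look(name,cmd):
    "measure knob relative to TCP; returns t, knob angle"
    s=get_state();p=s["ee_pos"];im=read_camera("wrist");cv2.imwrite(f"pics/{name}.png",im[...,::-1])
    k=knobpx(im);lx=(212-k[0])/1.49e3;ly=(259.5-k[1])/1.0
    a=wray((259.5,240),.136);b=wray((260.5,240),.136);ly=-(M2.T@(b-a)[:2])[1]*(259.5-k[1])
    K=p[:2]+M2@[lx,ly];d=K-AX;da=p[:2]-AX
    print("t",s["t"],"knob",k[:4],"off mm",round(lx*1e3,1),round(ly*1e3,1),"r",np.hypot(*d).round(4),"th knob",np.arctan2(d[1],d[0]).round(4),"th tcp",np.arctan2(da[1],da[0]).round(4),"cmd err mm",((p[:2]-cmd)*1e3).round(1),"width",s["width"].round(3),"F",s["force"].round(1),"t now",get_state()["t"])
E
python3 - <<'E'
from h import *
look("r1",np.array([.6677,.032]))
E
```

```text
t: 6.03
ee_pos: [0.667, 0.0328, 0.1427]
eef_rot: [0.0, 0.98, 0.197, -0.0]
force: [-0.4, -0.1, 0.4]
width: 0.0846
finger_force: 0.0Traceback (most recent call last):
  File "<stdin>", line 2, in <module>
  File "h.py", line 49, in look
    print("t",s["t"],"knob",k[:4],"off mm",round(lx*1e3,1),round(ly*1e3,1),"r",np.hypot(*d).round(4),"th knob",np.arctan2(d[1],d[0]).round(4),"th tcp",np.arctan2(da[1],da[0]).round(4),"cmd err mm",((p[:2]-cmd)*1e3).round(1),"width",s["width"].round(3),"F",s["force"].round(1),"t now",get_state()["t"])
                                                                                                                                                                                                                                        ^^^^^^^^^^^^^^^^
AttributeError: 'float' object has no attribute 'round'
```

```bash
sed -i 's/s\["width"\].round(3)/round(float(s["width"]),3)/; s/def look(name,cmd):/def look(name,cmd,p=None):/; s/s=get_state();p=s\["ee_pos"\];im=read_camera("wrist");cv2.imwrite(f"pics\/{name}.png",im\[...,::-1\])/s=get_state()\n    if p is None:\n        p=s["ee_pos"];im=read_camera("wrist");cv2.imwrite(f"pics\/{name}.png",im[...,::-1])\n    else: im=cv2.imread(f"pics\/{name}.png")[...,::-1]/' h.py
python3 - <<'E'
from h import *
look("r1",np.array([.6677,.032]),np.array([.667,.0328,.1427]))
print(get_state()["ee_pos"])
E
```

```text
t 6.0833 knob (np.int64(211), np.float64(270.5), np.int64(243), np.int64(298)) off mm 0.7 6.0 r 0.1248 th knob 0.4879 th tcp 0.5364 cmd err mm [-0.7  0.8] width 0.089 F [-1.3  2.8  0.1] t now 6.0833
[0.66569026 0.03662999 0.14283964]
```

View pics/r1.png

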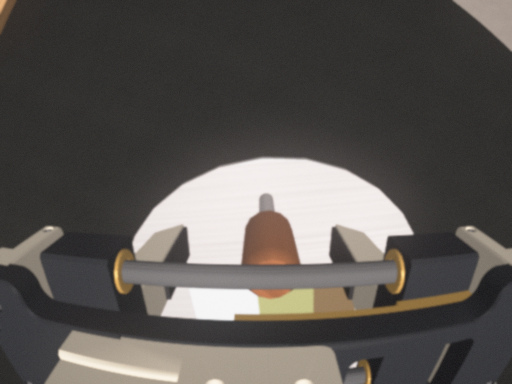

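The view shows the open fingers around the knob, which sits at column 270 against a centre of 259, so it lags by about 6 mm without contact. I'll continue the ride.

```bash
python3 - <<'E'
from h import *
e,wf=coast(.552,1.285,12);print(wf);rows(e,np.array([.6677,.032]))
E
```

```text
1.202755501360185
[{"dp":[-0.008,-0.04,0],"roll":0,"claw":1},{"dp":[-0.018,-0.072,0],"roll":0,"claw":1},{"dp":[-0.032,-0.102,0],"roll":0,"claw":1},{"dp":[-0.048,-0.13,0],"roll":0,"claw":1},{"dp":[-0.067,-0.157,0],"roll":0,"claw":1},{"dp":[-0.089,-0.181,0],"roll":0,"claw":1},{"dp":[-0.113,-0.202,0],"roll":0,"claw":1},{"dp":[-0.139,-0.221,0],"roll":0,"claw":1},{"dp":[-0.166,-0.237,0],"roll":0,"claw":1},{"dp":[-0.195,-0.25,0],"roll":0,"claw":1},{"dp":[-0.225,-0.261,0],"roll":0,"claw":1},{"dp":[-0.256,-0.268,0],"roll":0,"claw":1}]
cmd end [0.5317, 0.091] th 1.7951843753198178
```

```bash
python3 -m pendant '[{"dp":[-0.008,-0.04,0],"roll":0,"claw":1},{"dp":[-0.018,-0.072,0],"roll":0,"claw":1},{"dp":[-0.032,-0.102,0],"roll":0,"claw":1},{"dp":[-0.048,-0.13,0],"roll":0,"claw":1},{"dp":[-0.067,-0.157,0],"roll":0,"claw":1},{"dp":[-0.089,-0.181,0],"roll":0,"claw":1},{"dp":[-0.113,-0.202,0],"roll":0,"claw":1},{"dp":[-0.139,-0.221,0],"roll":0,"claw":1},{"dp":[-0.166,-0.237,0],"roll":0,"claw":1},{"dp":[-0.195,-0.25,0],"roll":0,"claw":1},{"dp":[-0.225,-0.261,0],"roll":0,"claw":1},{"dp":[-0.256,-0.268,0],"roll":0,"claw":1}]' 15
python3 - <<'E'
from h import *
look("r2",np.array([.5317,.091]))
E
```

```text
t: 7.08
ee_pos: [0.5304, 0.0911, 0.1428]
eef_rot: [0.0, 0.98, 0.197, 0.0]
force: [0.4, -0.2, -0.1]
width: 0.0917
finger_force: 0.0
t 7.0833 knob (np.int64(212), np.float64(259.5), np.int64(232), np.int64(287)) off mm 0.0 -0.0 r 0.1256 th knob 1.8064 th tcp 1.8064 cmd err mm [-1.3  0.1] width 0.092 F [ 0.4 -0.2 -0.1] t now 7.1333
```

```bash
python3 - <<'E'
from h import *
e,wf=coast(1.867,1.215,19,.048);print(wf);rows(e,np.array([.5317,.091]))
E
```

```text
1.1044769358126048
[{"dp":[-0.053,-0.004,0],"roll":0,"claw":1},{"dp":[-0.085,-0.003,0],"roll":0,"claw":1},{"dp":[-0.116,0.002,0],"roll":0,"claw":1},{"dp":[-0.146,0.01,0],"roll":0,"claw":1},{"dp":[-0.175,0.02,0],"roll":0,"claw":1},{"dp":[-0.203,0.033,0],"roll":0,"claw":1},{"dp":[-0.229,0.049,0],"roll":0,"claw":1},{"dp":[-0.253,0.067,0],"roll":0,"claw":1},{"dp":[-0.276,0.088,0],"roll":0,"claw":1},{"dp":[-0.296,0.11,0],"roll":0,"claw":1},{"dp":[-0.314,0.134,0],"roll":0,"claw":1},{"dp":[-0.329,0.16,0],"roll":0,"claw":1},{"dp":[-0.342,0.187,0],"roll":0,"claw":1},{"dp":[-0.352,0.214,0],"roll":0,"claw":1},{"dp":[-0.36,0.243,0],"roll":0,"claw":1},{"dp":[-0.364,0.272,0],"roll":0,"claw":1},{"dp":[-0.366,0.301,0],"roll":0,"claw":1},{"dp":[-0.366,0.33,0],"roll":0,"claw":1},{"dp":[-0.362,0.358,0],"roll":0,"claw":1}]
cmd end [0.4539, -0.0972] th 3.7017337082507082
```

```bash
python3 -m pendant '[{"dp":[-0.053,-0.004,0],"roll":0,"claw":1},{"dp":[-0.085,-0.003,0],"roll":0,"claw":1},{"dp":[-0.116,0.002,0],"roll":0,"claw":1},{"dp":[-0.146,0.01,0],"roll":0,"claw":1},{"dp":[-0.175,0.02,0],"roll":0,"claw":1},{"dp":[-0.203,0.033,0],"roll":0,"claw":1},{"dp":[-0.229,0.049,0],"roll":0,"claw":1},{"dp":[-0.253,0.067,0],"roll":0,"claw":1},{"dp":[-0.276,0.088,0],"roll":0,"claw":1},{"dp":[-0.296,0.11,0],"roll":0,"claw":1},{"dp":[-0.314,0.134,0],"roll":0,"claw":1},{"dp":[-0.329,0.16,0],"roll":0,"claw":1},{"dp":[-0.342,0.187,0],"roll":0,"claw":1},{"dp":[-0.352,0.214,0],"roll":0,"claw":1},{"dp":[-0.36,0.243,0],"roll":0,"claw":1},{"dp":[-0.364,0.272,0],"roll":0,"claw":1},{"dp":[-0.366,0.301,0],"roll":0,"claw":1},{"dp":[-0.366,0.33,0],"roll":0,"claw":1},{"dp":[-0.362,0.358,0],"roll":0,"claw":1}]' 15
python3 - <<'E'
from h import *
look("r3",np.array([.4539,-.0972]))
E
```

```text
t: 8.72
ee_pos: [0.4536, -0.0987, 0.1427]
eef_rot: [0.0, 0.98, 0.197, -0.0]
force: [-0.2, -0.0, 0.6]
width: 0.0916
finger_force: 0.0
t 8.7167 knob (np.int64(210), np.float64(264.0), np.int64(235), np.int64(293)) off mm 1.3 2.5 r 0.125 th knob -2.5523 th tcp -2.5735 cmd err mm [-0.3 -1.5] width 0.092 F [-0.2 -0.   0.6] t now 8.7667
```

```bash
python3 - <<'E'
from h import *
e,wf=coast(3.787,1.128,20,.06);print(wf);rows(e,np.array([.4539,-.0972]))
E
```

```text
1.0395607680893266
[{"dp":[0.013,0.055,0],"roll":0,"claw":1},{"dp":[0.024,0.082,0],"roll":0,"claw":1},{"dp":[0.038,0.107,0],"roll":0,"claw":1},{"dp":[0.054,0.132,0],"roll":0,"claw":1},{"dp":[0.071,0.154,0],"roll":0,"claw":1},{"dp":[0.091,0.175,0],"roll":0,"claw":1},{"dp":[0.113,0.194,0],"roll":0,"claw":1},{"dp":[0.136,0.211,0],"roll":0,"claw":1},{"dp":[0.16,0.225,0],"roll":0,"claw":1},{"dp":[0.185,0.238,0],"roll":0,"claw":1},{"dp":[0.212,0.248,0],"roll":0,"claw":1},{"dp":[0.239,0.255,0],"roll":0,"claw":1},{"dp":[0.266,0.26,0],"roll":0,"claw":1},{"dp":[0.294,0.262,0],"roll":0,"claw":1},{"dp":[0.322,0.262,0],"roll":0,"claw":1},{"dp":[0.349,0.26,0],"roll":0,"claw":1},{"dp":[0.376,0.255,0],"roll":0,"claw":1},{"dp":[0.402,0.248,0],"roll":0,"claw":1},{"dp":[0.428,0.239,0],"roll":0,"claw":1},{"dp":[0.453,0.227,0],"roll":0,"claw":1}]
cmd end [0.6561, -0.1105] th 5.592181452449422
```

```bash
python3 -m pendant '[{"dp":[0.013,0.055,0],"roll":0,"claw":1},{"dp":[0.024,0.082,0],"roll":0,"claw":1},{"dp":[0.038,0.107,0],"roll":0,"claw":1},{"dp":[0.054,0.132,0],"roll":0,"claw":1},{"dp":[0.071,0.154,0],"roll":0,"claw":1},{"dp":[0.091,0.175,0],"roll":0,"claw":1},{"dp":[0.113,0.194,0],"roll":0,"claw":1},{"dp":[0.136,0.211,0],"roll":0,"claw":1},{"dp":[0.16,0.225,0],"roll":0,"claw":1},{"dp":[0.185,0.238,0],"roll":0,"claw":1},{"dp":[0.212,0.248,0],"roll":0,"claw":1},{"dp":[0.239,0.255,0],"roll":0,"claw":1},{"dp":[0.266,0.26,0],"roll":0,"claw":1},{"dp":[0.294,0.262,0],"roll":0,"claw":1},{"dp":[0.322,0.262,0],"roll":0,"claw":1},{"dp":[0.349,0.26,0],"roll":0,"claw":1},{"dp":[0.376,0.255,0],"roll":0,"claw":1},{"dp":[0.402,0.248,0],"roll":0,"claw":1},{"dp":[0.428,0.239,0],"roll":0,"claw":1},{"dp":[0.453,0.227,0],"roll":0,"claw":1}]' 15
python3 - <<'E'
from h import *
look("r4",np.array([.6561,-.1105]))
E
```

```text
t: 10.43
ee_pos: [0.6567, -0.1102, 0.1427]
eef_rot: [0.0, 0.98, 0.197, 0.0]
force: [-0.3, -0.4, 0.0]
width: 0.0917
finger_force: 0.0
t 10.4333 knob (np.int64(209), np.float64(255.0), np.int64(227), np.int64(283)) off mm 2.0 -2.5 r 0.124 th knob -0.6612 th tcp -0.6849 cmd err mm [0.6 0.3] width 0.092 F [-0.3 -0.4  0. ] t now 10.4833
```

```bash
python3 - <<'E'
from h import *
e,wf=coast(5.675,1.06,20,.065);print(wf);rows(e,np.array([.6561,-.1105]))
E
```

```text
0.9819046927434161
[{"dp":[0.045,-0.028,0],"roll":0,"claw":1},{"dp":[0.066,-0.046,0],"roll":0,"claw":1},{"dp":[0.085,-0.065,0],"roll":0,"claw":1},{"dp":[0.103,-0.086,0],"roll":0,"claw":1},{"dp":[0.118,-0.108,0],"roll":0,"claw":1},{"dp":[0.132,-0.132,0],"roll":0,"claw":1},{"dp":[0.143,-0.156,0],"roll":0,"claw":1},{"dp":[0.153,-0.181,0],"roll":0,"claw":1},{"dp":[0.16,-0.207,0],"roll":0,"claw":1},{"dp":[0.165,-0.233,0],"roll":0,"claw":1},{"dp":[0.167,-0.259,0],"roll":0,"claw":1},{"dp":[0.168,-0.286,0],"roll":0,"claw":1},{"dp":[0.166,-0.312,0],"roll":0,"claw":1},{"dp":[0.162,-0.338,0],"roll":0,"claw":1},{"dp":[0.155,-0.363,0],"roll":0,"claw":1},{"dp":[0.147,-0.388,0],"roll":0,"claw":1},{"dp":[0.137,-0.412,0],"roll":0,"claw":1},{"dp":[0.125,-0.435,0],"roll":0,"claw":1},{"dp":[0.111,-0.456,0],"roll":0,"claw":1},{"dp":[0.095,-0.477,0],"roll":0,"claw":1}]
cmd end [0.617, 0.0801] th 7.3756499504749495
```

```bash
python3 -m pendant '[{"dp":[0.045,-0.028,0],"roll":0,"claw":1},{"dp":[0.066,-0.046,0],"roll":0,"claw":1},{"dp":[0.085,-0.065,0],"roll":0,"claw":1},{"dp":[0.103,-0.086,0],"roll":0,"claw":1},{"dp":[0.118,-0.108,0],"roll":0,"claw":1},{"dp":[0.132,-0.132,0],"roll":0,"claw":1},{"dp":[0.143,-0.156,0],"roll":0,"claw":1},{"dp":[0.153,-0.181,0],"roll":0,"claw":1},{"dp":[0.16,-0.207,0],"roll":0,"claw":1},{"dp":[0.165,-0.233,0],"roll":0,"claw":1},{"dp":[0.167,-0.259,0],"roll":0,"claw":1},{"dp":[0.168,-0.286,0],"roll":0,"claw":1},{"dp":[0.166,-0.312,0],"roll":0,"claw":1},{"dp":[0.162,-0.338,0],"roll":0,"claw":1},{"dp":[0.155,-0.363,0],"roll":0,"claw":1},{"dp":[0.147,-0.388,0],"roll":0,"claw":1},{"dp":[0.137,-0.412,0],"roll":0,"claw":1},{"dp":[0.125,-0.435,0],"roll":0,"claw":1},{"dp":[0.111,-0.456,0],"roll":0,"claw":1},{"dp":[0.095,-0.477,0],"roll":0,"claw":1}]' 15
python3 - <<'E'
from h import *
look("r5",np.array([.617,.0801]))
E
```

```text
t: 12.15
ee_pos: [0.6163, 0.0801, 0.1427]
eef_rot: [0.0, 0.98, 0.197, 0.0]
force: [0.1, 0.8, 0.2]
width: 0.092
finger_force: 0.0
t 12.15 knob (np.int64(210), np.float64(260.5), np.int64(232), np.int64(289)) off mm 1.3 0.5 r 0.1254 th knob 1.0892 th tcp 1.0994 cmd err mm [-0.7 -0. ] width 0.092 F [0.1 0.8 0.2] t now 12.2
```

```bash
python3 - <<'E'
from h import *
e,wf=coast(7.4215,.979,20,.064);print(wf);rows(e,np.array([.617,.0801]))
E
```

```text
0.9042297255919666
[{"dp":[-0.027,-0.028,0],"roll":0,"claw":1},{"dp":[-0.046,-0.045,0],"roll":0,"claw":1},{"dp":[-0.067,-0.06,0],"roll":0,"claw":1},{"dp":[-0.088,-0.073,0],"roll":0,"claw":1},{"dp":[-0.11,-0.084,0],"roll":0,"claw":1},{"dp":[-0.133,-0.094,0],"roll":0,"claw":1},{"dp":[-0.157,-0.101,0],"roll":0,"claw":1},{"dp":[-0.181,-0.107,0],"roll":0,"claw":1},{"dp":[-0.206,-0.11,0],"roll":0,"claw":1},{"dp":[-0.23,-0.112,0],"roll":0,"claw":1},{"dp":[-0.254,-0.112,0],"roll":0,"claw":1},{"dp":[-0.279,-0.11,0],"roll":0,"claw":1},{"dp":[-0.303,-0.106,0],"roll":0,"claw":1},{"dp":[-0.326,-0.1,0],"roll":0,"claw":1},{"dp":[-0.349,-0.093,0],"roll":0,"claw":1},{"dp":[-0.371,-0.083,0],"roll":0,"claw":1},{"dp":[-0.392,-0.073,0],"roll":0,"claw":1},{"dp":[-0.413,-0.06,0],"roll":0,"claw":1},{"dp":[-0.432,-0.046,0],"roll":0,"claw":1},{"dp":[-0.45,-0.031,0],"roll":0,"claw":1}]
cmd end [0.4463, 0.0216] th 8.989951563825738
```

```bash
python3 -m pendant '[{"dp":[-0.027,-0.028,0],"roll":0,"claw":1},{"dp":[-0.046,-0.045,0],"roll":0,"claw":1},{"dp":[-0.067,-0.06,0],"roll":0,"claw":1},{"dp":[-0.088,-0.073,0],"roll":0,"claw":1},{"dp":[-0.11,-0.084,0],"roll":0,"claw":1},{"dp":[-0.133,-0.094,0],"roll":0,"claw":1},{"dp":[-0.157,-0.101,0],"roll":0,"claw":1},{"dp":[-0.181,-0.107,0],"roll":0,"claw":1},{"dp":[-0.206,-0.11,0],"roll":0,"claw":1},{"dp":[-0.23,-0.112,0],"roll":0,"claw":1},{"dp":[-0.254,-0.112,0],"roll":0,"claw":1},{"dp":[-0.279,-0.11,0],"roll":0,"claw":1},{"dp":[-0.303,-0.106,0],"roll":0,"claw":1},{"dp":[-0.326,-0.1,0],"roll":0,"claw":1},{"dp":[-0.349,-0.093,0],"roll":0,"claw":1},{"dp":[-0.371,-0.083,0],"roll":0,"claw":1},{"dp":[-0.392,-0.073,0],"roll":0,"claw":1},{"dp":[-0.413,-0.06,0],"roll":0,"claw":1},{"dp":[-0.432,-0.046,0],"roll":0,"claw":1},{"dp":[-0.45,-0.031,0],"roll":0,"claw":1}]' 15
python3 - <<'E'
from h import *
look("r6",np.array([.4463,.0216]))
E
```

```text
t: 13.87
ee_pos: [0.4459, 0.0206, 0.1428]
eef_rot: [0.0, 0.98, 0.197, 0.0]
force: [0.6, 0.2, 1.2]
width: 0.0919
finger_force: 0.0
t 13.8667 knob (np.int64(211), np.float64(255.0), np.int64(226), np.int64(284)) off mm 0.7 -2.5 r 0.1263 th knob 2.6987 th tcp 2.7158 cmd err mm [-0.4 -1. ] width 0.092 F [0.6 0.2 1.2] t now 13.9167
```

```bash
python3 - <<'E'
from h import *
e,wf=coast(9.0268,.898,14,.064);print(wf);rows(e,np.array([.4463,.0216]))
E
```

```text
0.8483973064114485
[{"dp":[-0.024,0.025,0],"roll":0,"claw":1},{"dp":[-0.039,0.043,0],"roll":0,"claw":1},{"dp":[-0.052,0.062,0],"roll":0,"claw":1},{"dp":[-0.064,0.081,0],"roll":0,"claw":1},{"dp":[-0.074,0.102,0],"roll":0,"claw":1},{"dp":[-0.083,0.123,0],"roll":0,"claw":1},{"dp":[-0.09,0.145,0],"roll":0,"claw":1},{"dp":[-0.096,0.167,0],"roll":0,"claw":1},{"dp":[-0.099,0.189,0],"roll":0,"claw":1},{"dp":[-0.102,0.211,0],"roll":0,"claw":1},{"dp":[-0.102,0.234,0],"roll":0,"claw":1},{"dp":[-0.101,0.256,0],"roll":0,"claw":1},{"dp":[-0.099,0.278,0],"roll":0,"claw":1},{"dp":[-0.095,0.3,0],"roll":0,"claw":1}]
cmd end [0.4579, -0.1037] th 10.045131669826446
```

```bash
python3 -m pendant '[{"dp":[-0.024,0.025,0],"roll":0,"claw":1},{"dp":[-0.039,0.043,0],"roll":0,"claw":1},{"dp":[-0.052,0.062,0],"roll":0,"claw":1},{"dp":[-0.064,0.081,0],"roll":0,"claw":1},{"dp":[-0.074,0.102,0],"roll":0,"claw":1},{"dp":[-0.083,0.123,0],"roll":0,"claw":1},{"dp":[-0.09,0.145,0],"roll":0,"claw":1},{"dp":[-0.096,0.167,0],"roll":0,"claw":1},{"dp":[-0.099,0.189,0],"roll":0,"claw":1},{"dp":[-0.102,0.211,0],"roll":0,"claw":1},{"dp":[-0.102,0.234,0],"roll":0,"claw":1},{"dp":[-0.101,0.256,0],"roll":0,"claw":1},{"dp":[-0.099,0.278,0],"roll":0,"claw":1},{"dp":[-0.095,0.3,0],"roll":0,"claw":1}]' 15
python3 - <<'E'
from h import *
look("r7",np.array([.4579,-.1037]))
E
```

```text
t: 15.08
ee_pos: [0.4581, -0.1046, 0.1427]
eef_rot: [0.0, 0.98, 0.197, -0.0]
force: [0.1, 0.3, -0.3]
width: 0.0919
finger_force: 0.0
t 15.0833 knob (np.int64(212), np.float64(259.0), np.int64(230), np.int64(288)) off mm 0.0 -0.3 r 0.1254 th knob -2.5165 th tcp -2.5144 cmd err mm [ 0.2 -0.9] width 0.092 F [ 0.1  0.3 -0.3] t now 15.1333
```

```bash
python3 - <<'E'
from h import *
e,wf=coast(10.0915,.847,14,.064);print(wf);rows(e,np.array([.4579,-.1037]),claw=0)
E
```

```text
0.7994024304281063
[{"dp":[0.01,0.035,0],"roll":0,"claw":0},{"dp":[0.018,0.055,0],"roll":0,"claw":0},{"dp":[0.028,0.075,0],"roll":0,"claw":0},{"dp":[0.038,0.094,0],"roll":0,"claw":0},{"dp":[0.05,0.112,0],"roll":0,"claw":0},{"dp":[0.063,0.129,0],"roll":0,"claw":0},{"dp":[0.077,0.145,0],"roll":0,"claw":0},{"dp":[0.093,0.161,0],"roll":0,"claw":0},{"dp":[0.109,0.174,0],"roll":0,"claw":0},{"dp":[0.126,0.187,0],"roll":0,"claw":0},{"dp":[0.143,0.199,0],"roll":0,"claw":0},{"dp":[0.162,0.209,0],"roll":0,"claw":0},{"dp":[0.181,0.218,0],"roll":0,"claw":0},{"dp":[0.2,0.226,0],"roll":0,"claw":0}]
cmd end [0.5667, -0.1559] th 11.051517498708652
```

```bash
python3 -m pendant '[{"dp":[0.01,0.035,0],"roll":0,"claw":0},{"dp":[0.018,0.055,0],"roll":0,"claw":0},{"dp":[0.028,0.075,0],"roll":0,"claw":0},{"dp":[0.038,0.094,0],"roll":0,"claw":0},{"dp":[0.05,0.112,0],"roll":0,"claw":0},{"dp":[0.063,0.129,0],"roll":0,"claw":0},{"dp":[0.077,0.145,0],"roll":0,"claw":0},{"dp":[0.093,0.161,0],"roll":0,"claw":0},{"dp":[0.109,0.174,0],"roll":0,"claw":0},{"dp":[0.126,0.187,0],"roll":0,"claw":0},{"dp":[0.143,0.199,0],"roll":0,"claw":0},{"dp":[0.162,0.209,0],"roll":0,"claw":0},{"dp":[0.181,0.218,0],"roll":0,"claw":0},{"dp":[0.2,0.226,0],"roll":0,"claw":0}]' 20
python3 - <<'E'
from h import *
s=get_state();print(s["force"],s["width"],s["finger_force"])
t=np.arange(1,15)*DT;w=.799;T=1.0;th=11.0515+np.where(t<T,w*t-w*t*t/2/T,w*T/2)
rows(th,np.array([.5667,-.1559]),claw=0)
E
```

```text
t: 16.3
ee_pos: [0.5673, -0.1557, 0.1427]
eef_rot: [-0.0, 0.98, 0.197, 0.0]
force: [-0.4, 3.0, 1.2]
width: 0.0299
finger_force: 20.0
[-0.38783268  2.9848425   1.24865184] 0.029886522333861725 19.999979597632773
[{"dp":[0.019,0.006,0],"roll":0,"claw":0},{"dp":[0.037,0.01,0],"roll":0,"claw":0},{"dp":[0.053,0.014,0],"roll":0,"claw":0},{"dp":[0.067,0.016,0],"roll":0,"claw":0},{"dp":[0.08,0.017,0],"roll":0,"claw":0},{"dp":[0.092,0.018,0],"roll":0,"claw":0},{"dp":[0.101,0.018,0],"roll":0,"claw":0},{"dp":[0.109,0.018,0],"roll":0,"claw":0},{"dp":[0.115,0.018,0],"roll":0,"claw":0},{"dp":[0.119,0.018,0],"roll":0,"claw":0},{"dp":[0.122,0.018,0],"roll":0,"claw":0},{"dp":[0.123,0.017,0],"roll":0,"claw":0},{"dp":[0.123,0.017,0],"roll":0,"claw":0},{"dp":[0.123,0.017,0],"roll":0,"claw":0}]
cmd end [0.6147, -0.1431] th 11.451
```

The knob is gripped at 20 N and 29.9 mm. Next I slow the turntable to a stop.

```bash
python3 -m pendant '[{"dp":[0.019,0.006,0],"roll":0,"claw":0},{"dp":[0.037,0.01,0],"roll":0,"claw":0},{"dp":[0.053,0.014,0],"roll":0,"claw":0},{"dp":[0.067,0.016,0],"roll":0,"claw":0},{"dp":[0.08,0.017,0],"roll":0,"claw":0},{"dp":[0.092,0.018,0],"roll":0,"claw":0},{"dp":[0.101,0.018,0],"roll":0,"claw":0},{"dp":[0.109,0.018,0],"roll":0,"claw":0},{"dp":[0.115,0.018,0],"roll":0,"claw":0},{"dp":[0.119,0.018,0],"roll":0,"claw":0},{"dp":[0.122,0.018,0],"roll":0,"claw":0},{"dp":[0.123,0.017,0],"roll":0,"claw":0},{"dp":[0.123,0.017,0],"roll":0,"claw":0},{"dp":[0.123,0.017,0],"roll":0,"claw":0},{"dp":[0.123,0.017,0],"roll":0,"claw":0},{"dp":[0.123,0.017,0],"roll":0,"claw":0},{"dp":[0.123,0.017,0],"roll":0,"claw":0},{"dp":[0.123,0.017,0],"roll":0,"claw":0}]' 20
python3 - <<'E'
from h import *
look("end",np.array([.6147,-.1431]))
s=get_state();print(s["ee_pos"],s["joint_vel"].round(3),s["width"],s["finger_force"])
E
```

```text
t: 17.8
ee_pos: [0.614, -0.1432, 0.1427]
eef_rot: [-0.0, 0.98, 0.197, -0.0]
force: [-2.8, 5.4, 3.0]
width: 0.0293
finger_force: 20.0
t 17.8 knob (np.int64(211), np.float64(259.0), np.int64(230), np.int64(288)) off mm 0.7 -0.3 r 0.1244 th knob -1.1149 th tcp -1.1204 cmd err mm [-0.7 -0.1] width 0.029 F [-2.8  5.4  3. ] t now 17.85
[ 0.61402788 -0.14326121  0.14271432] [ 0.001 -0.001 -0.001 -0.001  0.002 -0.    -0.001] 0.029796296013479148 20.000978771131486
```

View pics/end.png

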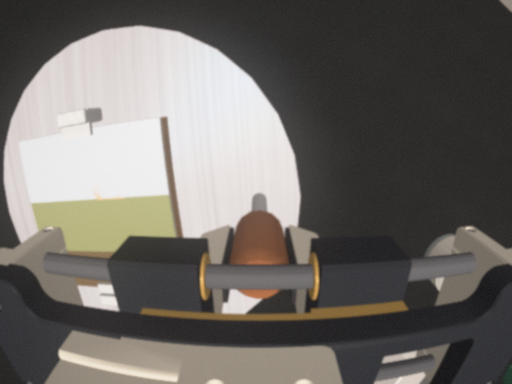

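The picture shows the fingers closed on the knob at (259,250). The arm is at rest with a 20 N grip, so I'm handing in.

```bash
python3 -c "from rig import *; print(job_done())"
```

```text
the job is handed in; nothing more can be done
None
```

The turntable was released at about 1.3–1.4 rad/s (one turn in roughly 4.5–4.8 s) and slowed to about 0.85 rad/s as it ran free; the open fingers rode centred on the knob for about 9 s without touching, then closed, stopped it at 17.8 s and still held it at 20 N at hand-in (result not shown).

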